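# Try the lever of the batter funnel against its stop

### The arm

A 6-joint arm with a two-finger parallel gripper is mounted at the origin on a cart in front of the work surface, level with it; the furniture and walls round the work are solid. World frame = base frame: x ahead of the robot, y to its left, z up, the work surface at z = 0. Lengths are in mm, angles in rad, forces in N, time in s.
With the tool pointing down it reaches from about 300 to 825 mm from the base axis. Payload 5.4 kg.
Tool frame: the origin (TCP) lies at the very end of the fingers, on their centre line; the grasp point (between the pads) lies 19 mm behind it; z points along the fingers, y is the line along which they close (so a half turn about z gives the same grasp; the last joint's range is limited). The gripper opens to 92 mm and grips with 3 to 60 N. Pads are 20 mm wide; open, the fingers measure 128 mm over their backs; the gripper's body (75 mm by 189 mm) begins 69 mm behind the grasp point.
Start: joints at [-1.521, 0.158, 1.597, -0, 1.386, -0.21], TCP at [147.687, -555.693, 180.701] pointing down, gripper open.
Joint ranges: [-2.91, 2.91], [-0.94, 2.29], [0.18, 2.7], [-1.29, 4.43], [0.17, 2.64], [-3, 3]. Speed limits (rad/s): [2.57, 2.57, 3.14, 3.14, 3.14, 3.14].

### API

Orientations are given as a unit quaternion [x, y, z, w].
In Python, from cell import r gives the robot as it stands. The module is installed in compiled form; this text tells all that it offers.
- The arm moves only by the shell command python3 -m jog 'ROWS' [FORCE]. ROWS is JSON, a list of rows, each a list of 7 numbers: the shift along the tool's x, y, z in cm, then the turn, a rotation vector about the tool's x, y, z in degrees, then the closure, from -1 (fully open) to 1 (shut). A call has 1 to 10 rows; each row is the pose to reach, as a shift and turn from the pose commanded when the call began, along the tool's axes at that moment; what a row does not reach only later rows make up. A row lasts 1/8 s, in which the tool goes at most 62.5 mm and 10.7 degrees, less where a joint would pass 70% of its speed; a pose out of reach is approached as far as the arm can. A call with a gripper value outside its range is refused whole. The fingers move at their own pace and stop on an object; FORCE is the grip in N (left out, the last holds). Time passes only in rows, so rows that repeat a pose let the fingers close. It gives the time, the measured TCP pose, the force, the opening and the grip force at its end, in the units of the state.
- r.get_obs(): the state, without advancing time (a new reading comes with each control period).
- r.grab_frame(name): name is "side" or "top"; returns a dict with "color" (384x512x3 uint8, red, green, blue), "K" (3x3 intrinsics, pixels), "rvec" (rotation vector, rad) and "tvec" (3), from world to camera coordinates, as OpenCV has them. Camera axes: x right, y down, z forward; pixel columns grow to the right and rows downward; lengths in mm; the calibration is good to about 2 mm. A picture is of the moment at which its call begins. There is no depth.
- r.hand_in(): hands the job in; it is judged then, once.
The state is a dict: "time_s": time; "qpos": joint angles; "dq": joint speeds; "effort": joint torques, N m; "ee_pos": TCP position; "tcp_rot": TCP orientation; "force": force on the tool from outside, world axes, zero at the start; "ft_torque": the same for the moment, N m; "opening": finger opening in mm; "gripper_force": force on a finger pad.
Only numpy, scipy, OpenCV 4.12 (cv2) and the standard library are available. Lean on these libraries where they do the work, as an engineer would, in place of code of your own. Each camera call takes 0.05 s, during which the arm holds its last target. There are 200 camera calls.

### The job

Before the batter funnel is filled, try its hand lever: with the outside of your fingers press the hanging lever in towards the handle bar until it comes to rest firmly against its stop screw, short of the bar, and keep it there for two seconds. Then let the spring bring the lever all the way back out under control, without letting it snap, and move clear. Take hold of nothing, keep your fingers off the bar, and leave the things round about as they stand.

Things in the scene. Friction and masses are not known exactly. Their poses are not given: they have to be found in the camera images.
- funnel: steel batter-dispensing funnel in a dark wire stand, fixed. Origin: on the worktop under its centre line, z up; its -x side carries handle and lever, so the lever is pressed in along its +x. Mouth 152 mm across at z 245, stand 164 mm across at the foot. The black ball on the valve rod tops it at z 286 mm and rises up to 40 mm more while the lever is pressed.
- handle_bar: fixed handle bar with a black grip sleeve 20 mm thick, between funnel and lever; same frame as funnel. In that frame (x, z in mm, y = 0) its centre slopes outwards from (-106, 233) over (-127, 188) to (-147, 145), then returns to the cone (outermost -150 at z 132).
- lever (a joint): hinge of the hand lever (rad): 0 = hanging out at rest, held by a spring; grows as it is pressed in. Pivot at x -125, z 262 mm in the funnel's frame, axis along its y. The screw stops it between about 0.16 and 0.35, differently each time (the bar would be met near 0.38). Pressing at the lower end takes 3 to 5 N at first, 5 to 8 N just before the stop; on the stop it is hard.
- lever_grip (a point): middle of the lever's grip part, on the centre line of the flat aluminium strap (18 mm wide along the funnel's y, 5 mm thick); moves with the lever. At rest at x -192, z 183 mm in the funnel's frame. From here the strap runs down and outwards to lever_tip, and up to the pivot.
- lever_tip (a point): centre of the rolled lower end of the lever (13 mm thick, 22 mm wide), its outermost part: at rest at x -214, z 159 mm in the funnel's frame; pressed in to 0.25 rad at x -186, z 140 mm (radius 136 mm about the pivot). Free space lies outside and below it; a tool tilted about 20 degrees, fingers pointing down and in, keeps the gripper's body off the pivot.
- stop_screw: small steel screw with a brass nut standing out of the bar towards the lever, about 48 mm below the pivot; it cannot be turned or pushed in by hand. It stands out by up to 3 mm more or less each time. Origin on the bar's centre line, z along the screw towards the lever.
- salt_shaker: glass salt shaker, 44 mm across, 90 mm tall, loose beside the funnel; origin under its centre
- spice_jar: glass spice jar, 41 mm across, 105 mm tall, loose beside the funnel; origin under its centre
- kitchen_timer: round white wind-up timer, 64 mm across, 56 mm tall, loose beside the funnel; origin under its centre
- lemon: lemon 78 x 55 x 56 mm, loose on the wooden chopping board at the right; origin under its centre
- teaspoon: teaspoon, 139 mm long, 10 mm high, loose on the wooden chopping board at the right; origin under its middle
- tin: food tin, 76 mm across, 58 mm tall, loose at the right; origin under its centre

How it is judged:
By the outcome, as a careful person would: the job done as asked, in the order asked, and still so for the second after the job is handed in, with the robot touching nothing.
It also fails if it takes over 42 s, if anything falls off the work surface, if the arm or the gripper's body presses on something with over 40 N, if the wrist force passes 120 N, or if a joint passes its speed limit or range.

## Working session

There is one attempt and no reset: what is moved stays moved. The work goes in short steps, Python scripts to look and compute and a shell command to move; the robot and the scene stay as the last step left them, time stands still between calls to the robot, and variables do not carry over. Pictures are saved under pics/ and viewed, at most 10 in all, crops included, and the job is handed in when it is done.

```bash
mkdir -p pics; python3 - <<'E'
from cell import r
import cv2,pickle
o=r.get_obs();print(o)
for n in("side","top"):
    f=r.grab_frame(n);pickle.dump(f,open(n+'.pkl','wb'));print(n,f['K'].tolist() if hasattr(f['K'],'tolist') else f['K'],f['rvec'],f['tvec'])
    cv2.imwrite(f'pics/{n}0.png',cv2.resize(f['color'][:,:,::-1],(768,576)))
E
```

```text
{'time_s': 0.0, 'qpos': array([-1.52108850e+00,  1.59041017e-01,  1.59818835e+00,  5.83975163e-06,
        1.38619480e+00, -2.10118454e-01]), 'dq': array([-0.00063222,  0.00058195, -0.00115036,  0.00107787, -0.0014275 ,
       -0.00015292]), 'effort': array([-6.20255596e-04, -3.85568297e+01, -3.22113705e+01,  7.00266729e-02,
        3.78905784e-02, -1.43550160e-04]), 'ee_pos': array([ 147.66217673, -555.02532849,  179.74546328]), 'tcp_rot': array([ 9.91572804e-01,  1.29547428e-01,  7.62302987e-05, -9.12581882e-04]), 'force': array([ 0.02164858, -0.10644673,  0.13252028]), 'ft_torque': array([-0.02929352, -0.0361931 , -0.0762301 ]), 'gripper_force': 0.0, 'opening': 91.84105823105045}
side [[461.6315345325327, 0.0, 250.04743010766785], [0.0, 461.6315345325327, 198.20314760335404], [0.0, 0.0, 1.0]] [ 0.09707191 -2.56750209  1.68936013] [ 549.1436579   223.50583441 1258.83205851]
top [[373.74561572708393, 0.0, 254.42281242928416], [0.0, 373.74561572708393, 194.35706591806183], [0.0, 0.0, 1.0]] [ 2.18937965 -2.13546244  0.14989795] [-155.31242303  583.87552812 1295.62881576]
```

View pics/side0.png

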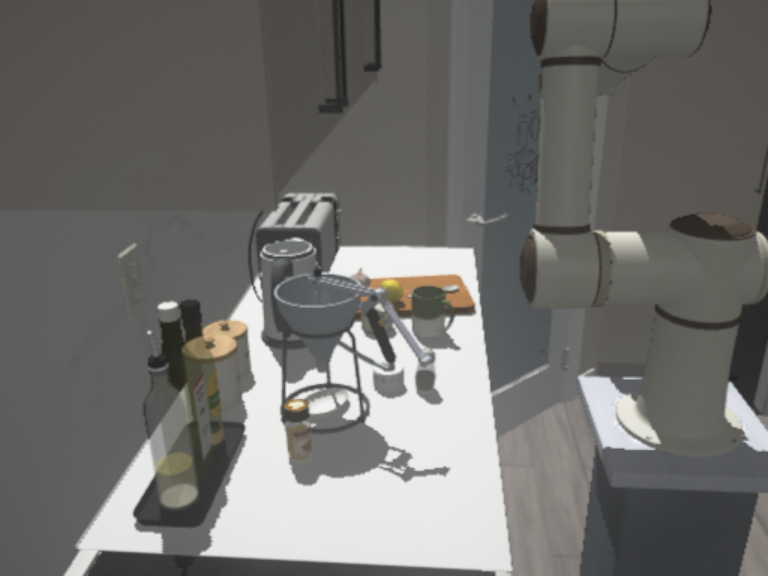

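View pics/top0.png

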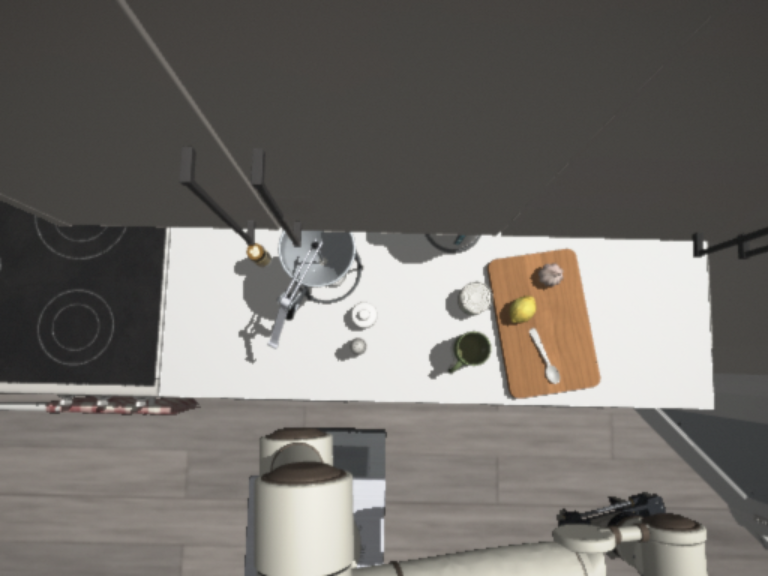

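The side view shows the funnel with the lever tip at about (427,357). The top view shows the tip at about (273,345) and the ball at about (316,243), both in 768-scale pixels. I'll zoom in on both.

```bash
python3 - <<'E'
import cv2,pickle,numpy as np
S=pickle.load(open('side.pkl','rb'))['color'][170:290,170:310,::-1]
T=pickle.load(open('top.pkl','rb'))['color'][150:270,150:270,::-1]
a=cv2.resize(S,None,fx=3,fy=3,interpolation=2);b=cv2.resize(T,None,fx=3,fy=3,interpolation=2)
cv2.imwrite('pics/z.png',np.hstack([a,b]))
E
```

```text
(no output)
```

View pics/z.png

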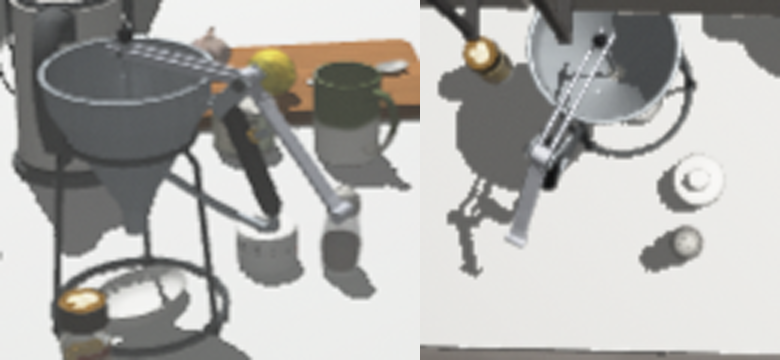

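The zoom shows these crop pixels. Side view: tip (345,207), pivot (250,78), ball (125,34). Top view: tip (514,240), pivot (541,153), ball (600,41). Next I'll triangulate them.

```bash
cat > h.py <<'E'
import cv2,pickle,numpy as np
C={n:pickle.load(open(n+'.pkl','rb')) for n in('side','top')}
def P(n):
    f=C[n];return np.asarray(f['K'])@np.c_[cv2.Rodrigues(np.array(f['rvec'],float))[0],np.array(f['tvec'],float).reshape(3)]
def tri(s,t):
    X=cv2.triangulatePoints(P('side'),P('top'),np.array(s,float).reshape(2,1),np.array(t,float).reshape(2,1));return (X[:3]/X[3]).ravel()
def proj(n,X):
    p=P(n)@np.append(X,1);return p[:2]/p[2]
def ray(n,uv,z):
    A=P(n);H=np.c_[A[:,0],A[:,1],A[:,2]*z+A[:,3]];q=np.linalg.inv(H)@[*uv,1];return q[:2]/q[2]
E
python3 - <<'E'
from h import *
from scipy.optimize import least_squares
s=np.array([[345,207],[250,78],[125,34]])/3+170
t=np.array([[94,240],[121,153],[180,41]])/3+150
for a,b in zip(s,t):
    X=tri(a,b);print(X.round(1),(proj('side',X)-a).round(1),(proj('top',X)-b).round(1))
M=np.array([[-214,0,159],[-125,0,262],[0,0,286.-5]])
def W(p,m):
    c,q=np.cos(p[2]),np.sin(p[2]);return np.array([p[0]+c*m[0]-q*m[1],p[1]+q*m[0]+c*m[1],m[2]])
f=lambda p:np.concatenate([np.r_[proj('side',W(p,m))-a,proj('top',W(p,m))-b] for m,a,b in zip(M,s,t)])
r=least_squares(f,[500,0,0]);print(r.x,f(r.x).round(1))
for m in M: print(W(r.x,m).round(1))
for n,u,z in(('shaker top',(688-420,242),90),('timer',(698-420,180),56),('jar',(480-420,52),105)): print(n,ray('top',np.array([u[0]/3+150,u[1]/3+150]),z).round())
E
```

```text
[452.   90.5 163.4] [0.1 0. ] [ 0.  -0.2]
[533.8  50.3 261.7] [-0.2 -0. ] [0.  0.3]
[646.3  -4.8 278. ] [0.3 0.1] [-0.  -0.5]
[ 6.45787994e+02 -3.67621793e+00 -4.46337529e-01] [-0.2  1.2  0.8 -0.4  0.1 -0.1 -0.   0.5  0.4 -0.9 -0.5 -0.5]
[452.8  88.7 159. ]
[533.   50.3 262. ]
[645.8  -3.7 281. ]
shaker top [456. -92.]
timer [ 529. -101.]
jar [664. 150.]
```

```bash
cat >> h.py <<'E'
from scipy.spatial.transform import Rotation as R
from cell import r
F=np.array([645.8,-3.7]);psi=-.4463
d=np.array([np.cos(psi),np.sin(psi),0]);up=np.array([0,0,1.])
def pose(th,L=12,gap=0,tilt=20):
    a=np.radians(tilt);n=np.cos(a)*d+np.sin(a)*up;zt=np.sin(a)*d-np.cos(a)*up
    g=.7126-th;c=np.r_[F,0]+d*(-125-136.1*np.sin(g))+up*(262-136.1*np.cos(g))
    return c-n*(16.5+gap)+zt*L,R.from_matrix(np.c_[-n,np.cross(zt,-n),zt])
def rel(p,Rt):
    o=r.get_obs();R0=R.from_quat(o['tcp_rot'])
    return (R0.inv().apply(p-o['ee_pos'])/10).round(2),np.degrees((R0.inv()*Rt).as_rotvec()).round(1)
E
python3 - <<'E'
from h import *
p,Rt=pose(0,12,45);print(p)
o=r.get_obs();R0=R.from_quat(o['tcp_rot'])
print(rel(p,Rt)); print(rel(np.array([290,-220,250]),R.from_euler('z',70,degrees=True)*R0))
E
```

```text
[404.3486592  111.83442319 126.70740491]
(array([ 41.94, -57.85,   5.42]), array([ -24.3,   -9.1, -137.8]))
(array([ 22.37, -28.74,  -6.96]), array([  0. ,  -0.1, -70. ]))
```

```bash
python3 -m jog '[[4,-5,-7,0,0,-10,1],[22,-29,-7,0,0,-70,1],[22,-29,-7,0,0,-70,1],[22,-29,-7,0,0,-70,1],[22,-29,-7,0,0,-70,1],[22,-29,-7,0,0,-70,1],[22,-29,-7,0,0,-70,1],[22,-29,-7,0,0,-70,1],[22,-29,-7,0,0,-70,1]]' 10
python3 - <<'E'
from h import *
p,Rt=pose(0,12,60);print(rel(p,Rt),rel(p+[-10,0,100],Rt),r.get_obs()['qpos'])
E
```

```text
time_s: 1.23
ee_pos: [285.5, -219.3, 250.4]
tcp_rot: [0.739, 0.674, -0.0, -0.0]
force: [0.0, 0.6, -0.1]
opening: 4.2
gripper_force: 0.0
(array([34.55,  7.48, 12.89]), array([-12.2, -17.5, -68.9])) (array([34.46,  6.48,  2.89]), array([-12.2, -17.5, -68.9])) [-9.94382827e-01 -4.87213718e-01  2.02862825e+00 -2.01196734e-04
  1.60077297e+00 -9.02500601e-01]
```

```bash
python3 -m jog '[[34.5,6.5,2.9,-12.2,-17.5,-68.9,1],[34.5,6.5,2.9,-12.2,-17.5,-68.9,1],[34.5,6.5,2.9,-12.2,-17.5,-68.9,1],[34.5,6.5,2.9,-12.2,-17.5,-68.9,1],[34.5,6.5,2.9,-12.2,-17.5,-68.9,1],[34.5,6.5,2.9,-12.2,-17.5,-68.9,1],[34.5,6.5,2.9,-12.2,-17.5,-68.9,1],[34.5,6.5,2.9,-12.2,-17.5,-68.9,1],[34.5,6.5,2.9,-12.2,-17.5,-68.9,1],[34.5,6.5,2.9,-12.2,-17.5,-68.9,1]]'
python3 - <<'E'
from h import *
p,Rt=pose(0,12,40);print(rel(p,Rt),r.get_obs()['qpos'])
E
```

```text
time_s: 2.48
ee_pos: [381.8, 118.0, 221.9]
tcp_rot: [0.219, 0.96, -0.038, 0.17]
force: [-0.3, -0.2, 0.2]
opening: 0.3
gripper_force: 0.0
(array([0.6 , 0.41, 9.74]), array([ 0. ,  0.1, -0.1])) [ 0.17789923 -0.60840062  2.19932204 -0.21130515  1.26907754 -0.91023048]
```

```bash
python3 -m jog '[[0.6,0.4,4,0,0,0,1],[0.6,0.4,7,0,0,0,1],[0.6,0.4,9.7,0,0,0,1],[0.6,0.4,9.7,0,0,0,1],[0.6,0.4,9.7,0,0,0,1],[0.6,0.4,9.7,0,0,0,1]]'
python3 - <<'E'
from h import *
print(rel(*pose(0,12,3)),r.get_obs()['force'])
for n in('side','top'): C[n]=r.grab_frame(n)
a=C['side']['color'][170:290,180:320,::-1];b=C['top']['color'][150:270,130:250,::-1]
cv2.imwrite('pics/z1.png',np.hstack([cv2.resize(a,None,fx=3,fy=3),cv2.resize(b,None,fx=3,fy=3)]))
print(proj('side',pose(0,12,40)[0]))
E
```

```text
time_s: 3.22
ee_pos: [408.9, 110.9, 130.1]
tcp_rot: [0.217, 0.96, -0.038, 0.171]
force: [0.4, 0.2, 0.1]
opening: -0.0
gripper_force: 0.0
(array([-3.66, -0.11,  0.18]), array([0.1, 0.2, 0.1])) [0.39224287 0.21888701 0.06538427]
[302.39278928 255.61621921]
```

View pics/z1.png

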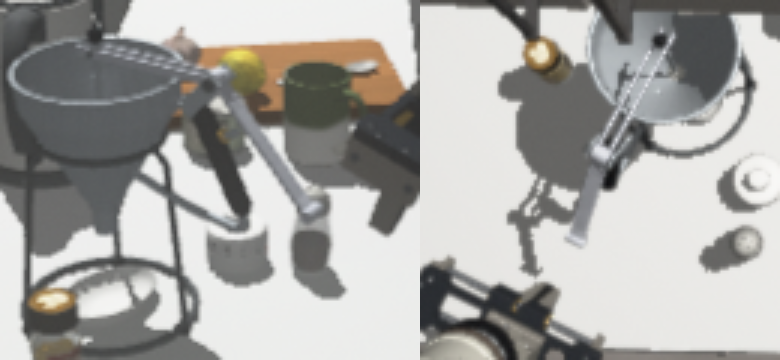

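The picture shows the closed fingers just outside the lever's rolled end. Fingertip is at about (375,230) in the side crop and (540,290) in the top crop. The lever tip is at (315,205) and (577,240), so they line up. I'll approach slowly.

```bash
python3 -m jog '[[-1.2,-0.1,0.1,0,0,0,1],[-2.4,-0.1,0.2,0,0,0,1],[-3.2,-0.1,0.2,0,0,0,1],[-3.5,-0.1,0.2,0,0,0,1],[-3.6,-0.1,0.2,0,0,0,1],[-3.7,-0.1,0.2,0,0,0,1],[-3.8,-0.1,0.2,0,0,0,1]]'
python3 -m jog '[[-0.1,0,0,0,0,0,1],[-0.2,0,0,0,0,0,1],[-0.2,0,0,0,0,0,1]]'
python3 - <<'E'
from h import *
for t in (0,.05,.1,.15,.2,.25,.3,.35): print(t,rel(*pose(t,12,0))[0])
E
```

```text
time_s: 4.2
ee_pos: [440.3, 94.2, 139.6]
tcp_rot: [0.217, 0.961, -0.038, 0.17]
force: [0.6, 0.6, -0.1]
opening: 0.5
gripper_force: 0.0
time_s: 4.58
ee_pos: [442.2, 93.3, 140.4]
tcp_rot: [0.217, 0.96, -0.038, 0.17]
force: [-0.4, 0.1, 0.3]
opening: 0.6
gripper_force: 0.0
0 [-0.07  0.04 -0.15]
0.05 [-0.42  0.04  0.44]
0.1 [-0.79  0.04  1.  ]
0.15 [-1.2   0.04  1.55]
0.2 [-1.63  0.03  2.08]
0.25 [-2.08  0.03  2.59]
0.3 [-2.56  0.03  3.07]
0.35 [-3.07  0.03  3.53]
```

```bash
python3 -m jog '[[-0.1,0,0,0,0,0,1],[-0.2,0,0.05,0,0,0,1],[-0.3,0,0.1,0,0,0,1],[-0.3,0,0.1,0,0,0,1]]'
python3 -m jog '[[-0.08,0,0.08,0,0,0,1],[-0.16,0,0.16,0,0,0,1],[-0.24,0,0.24,0,0,0,1],[-0.3,0,0.35,0,0,0,1],[-0.3,0,0.35,0,0,0,1]]'
python3 - <<'E'
from h import *
for t in (.1,.15,.2,.25,.3,.35): print(t,rel(*pose(t,12,0))[0])
E
```

```text
time_s: 5.08
ee_pos: [445.0, 91.9, 140.4]
tcp_rot: [0.217, 0.961, -0.038, 0.17]
force: [-0.3, -0.3, 0.7]
opening: 0.9
gripper_force: 0.0
time_s: 5.7
ee_pos: [448.5, 90.2, 138.1]
tcp_rot: [0.217, 0.961, -0.038, 0.17]
force: [0.1, 1.2, -0.1]
opening: 0.2
gripper_force: 0.0
0.1 [-0.21  0.04  0.54]
0.15 [-0.61  0.04  1.09]
0.2 [-1.04  0.04  1.62]
0.25 [-1.5   0.04  2.12]
0.3 [-1.98  0.04  2.6 ]
0.35 [-2.48  0.04  3.06]
```

```bash
python3 -m jog '[[-0.1,0,0,0,0,0,1],[-0.2,0,0,0,0,0,1],[-0.3,0,0,0,0,0,1],[-0.3,0,0,0,0,0,1]]'
python3 -m jog '[[-0.1,0,0,0,0,0,1],[-0.2,0,0,0,0,0,1],[-0.3,0,0,0,0,0,1],[-0.3,0,0,0,0,0,1]]'
```

```text
time_s: 6.2
ee_pos: [451.2, 89.0, 139.3]
tcp_rot: [0.217, 0.96, -0.038, 0.17]
force: [-0.7, 0.2, 0.2]
opening: 0.3
gripper_force: 0.0
time_s: 6.7
ee_pos: [453.7, 87.8, 140.3]
tcp_rot: [0.217, 0.96, -0.038, 0.17]
force: [0.4, -0.4, 0.1]
opening: 0.1
gripper_force: 0.0
```

```bash
python3 - <<'E'
from h import *
print(r.get_obs()['force'])
for n in('side','top'): C[n]=r.grab_frame(n)
a=C['side']['color'][170:290,180:320,::-1];b=C['top']['color'][150:270,130:250,::-1]
cv2.imwrite('pics/z2.png',np.hstack([cv2.resize(a,None,fx=3,fy=3),cv2.resize(b,None,fx=3,fy=3)]))
E
```

```text
[ 0.39417163 -0.35834588  0.10583745]
```

View pics/z2.png

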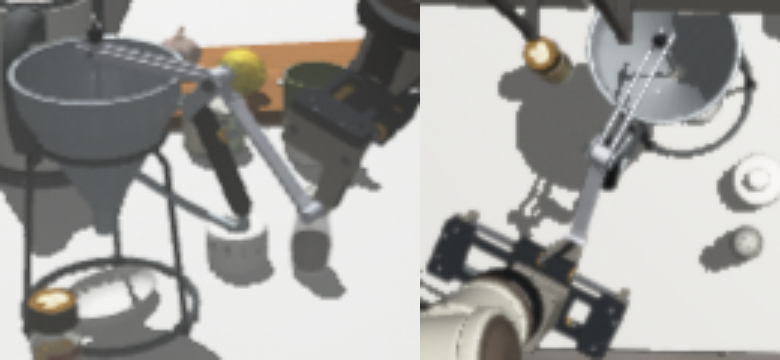

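The fingertip is close to the lever's rolled end, at about (325,205) in the side crop against the roll at (312,208). There is no contact force yet. I'll check the geometry numerically before going on.

```bash
python3 - <<'E'
from h import *
o=r.get_obs();Rm=R.from_quat(o['tcp_rot']).as_matrix();t=o['ee_pos']
im={}
for n,(u,v) in (('side',(240,200)),('top',(155,205))):
    f=r.grab_frame(n);C[n]=f
    K=6; a=cv2.resize(f['color'][v:v+65,u:u+65,::-1],None,fx=K,fy=K,interpolation=cv2.INTER_CUBIC)
    def dot(X,c): cv2.circle(a,tuple(int(q) for q in (proj(n,X)-[u,v])*K+3),3,c,-1)
    dot(t,(0,0,255)); dot(t-30*Rm[:,2],(0,0,255))
    dot(t-10*Rm[:,0],(0,255,0));dot(t-10*Rm[:,0]-30*Rm[:,2],(0,255,0))
    dot([452.5,89.5,161],(255,0,0)); im[n]=a
cv2.imwrite('pics/z3.png',np.hstack([im['side'],im['top']]))
E
```

```text
(no output)
```

View pics/z3.png

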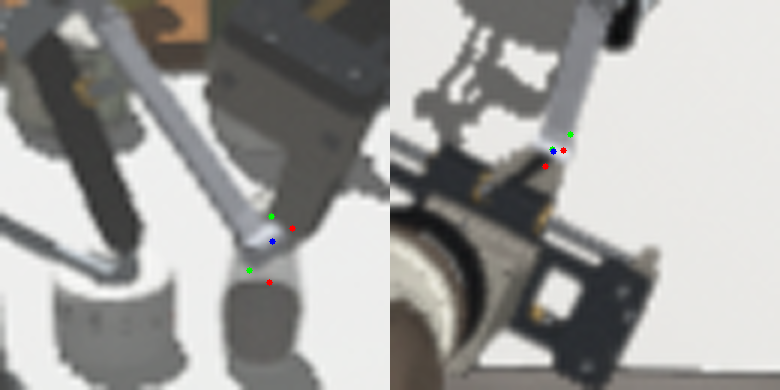

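The fingertip in the image ends higher than the reported TCP projects to (red at (270,282); the visible end is near (305,245)). I'll back off and measure the actual finger end.

```bash
python3 -m jog '[[1,0,0,0,0,0,1],[2,0,0,0,0,0,1],[3,0,0,0,0,0,1],[3,0,0,0,0,0,1],[3,0,0,0,0,0,1]]'
python3 - <<'E'
from h import *
o=r.get_obs();Rm=R.from_quat(o['tcp_rot']).as_matrix();t=o['ee_pos'];print(t,o['force'])
im={}
for n,(u,v) in (('side',(260,200)),('top',(145,210))):
    f=r.grab_frame(n);C[n]=f;pickle.dump(f,open(n+'.pkl','wb'))
    K=6; a=cv2.resize(f['color'][v:v+65,u:u+65,::-1],None,fx=K,fy=K,interpolation=cv2.INTER_CUBIC)
    def dot(X,c): cv2.circle(a,tuple(int(q) for q in (proj(n,X)-[u,v])*K+3),3,c,-1)
    dot(t,(0,0,255)); dot(t-20*Rm[:,2],(0,255,0));dot([452.5,89.5,161],(255,0,0)); im[n]=a
cv2.imwrite('pics/z4.png',np.hstack([im['side'],im['top']]))
E
```

```text
time_s: 7.52
ee_pos: [428.4, 100.0, 130.2]
tcp_rot: [0.217, 0.96, -0.038, 0.17]
force: [0.1, -0.1, -0.7]
opening: 0.0
gripper_force: 0.0
[428.36882365 100.02884428 130.17032219] [ 0.1010512  -0.08312755 -0.71322983]
```

View pics/z4.png

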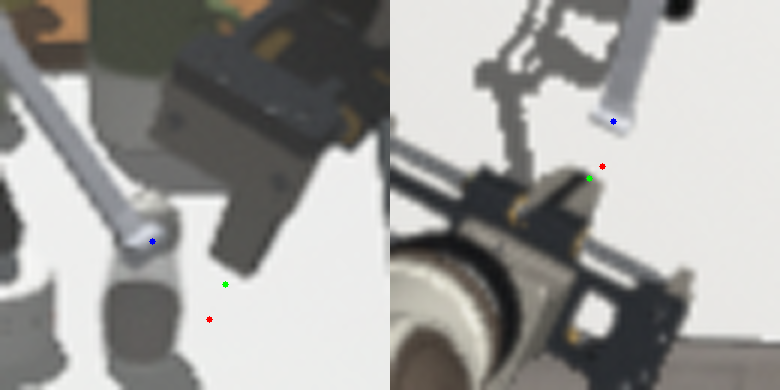

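The picture shows the finger's near end edge from (212,252) to (248,275) in the side crop. In the top crop the finger ends lie between about (550,172) and (602,183).

```bash
python3 - <<'E'
from h import *
o=r.get_obs();Rm=R.from_quat(o['tcp_rot']).as_matrix();t=o['ee_pos']
for s in((212,252),(230,264),(248,275)):
  for tp in((548,172),(575,172)):
    a=np.array(s)/6+[260,200];b=(np.array(tp)-[390,0])/6+[145,210]
    X=tri(a,b);print(s,tp,X.round(),'tool',(Rm.T@(X-t)).round(1),(proj('side',X)-a).round(1),(proj('top',X)-b).round(1))
for y in(-18,0,18):print(y,(proj('side',t+Rm@[0,y,0])-[260,200])*6,(proj('top',t+Rm@[0,y,0])-[145,210])*6+[390,0])
E
```

```text
(212, 252) (548, 172) [425. 119. 171.] tool [ -3.6  16.1 -42.4] [0.6 0. ] [ 0.  -0.7]
(212, 252) (575, 172) [425. 106. 164.] tool [ -6.5   4.6 -34. ] [0.5 0. ] [ 0.  -0.6]
(230, 264) (548, 172) [421. 120. 167.] tool [  2.1  15.  -39.4] [-0.6 -0. ] [-0.   0.7]
(230, 264) (575, 172) [421. 107. 159.] tool [ -0.6   3.5 -30.9] [-0.7 -0. ] [-0.   0.8]
(248, 275) (548, 172) [417. 121. 162.] tool [  7.7  14.  -36.9] [-1.9 -0.1] [-0.1  2.1]
(248, 275) (575, 172) [417. 108. 155.] tool [  5.    2.4 -28.3] [-2.  -0.1] [-0.1  2.2]
-18 [224.42939131 297.57101266] [628.87102673 178.73283477]
0 [205.94834586 316.42947204] [599.59566021 163.6675108 ]
18 [187.00830975 335.75629542] [570.35752699 148.62134738]
```

The images put the real finger end about 35 mm behind the reported TCP, which explains the lack of contact. I'll go deeper by that amount while still clear, and verify.

```bash
python3 - <<'E'
from h import *
print(rel(*pose(0,45,20)))
E
python3 -m jog '[[0.2,0,0.8,0,0,0,1],[0.2,0,1.6,0,0,0,1],[0.2,0,2.4,0,0,0,1],[0.2,0,2.9,0,0,0,1],[0.2,0,2.9,0,0,0,1],[0.2,0,2.9,0,0,0,1]]'
python3 - <<'E'
from h import *
print(rel(*pose(0,45,20)))
im={}
for n,(u,v) in (('side',(255,190)),('top',(145,205))):
    f=r.grab_frame(n);C[n]=f;pickle.dump(f,open(n+'.pkl','wb'))
    K=6; a=cv2.resize(f['color'][v:v+65,u:u+65,::-1],None,fx=K,fy=K,interpolation=cv2.INTER_CUBIC)
    im[n]=a
cv2.imwrite('pics/z5.png',np.hstack([im['side'],im['top']]))
E
```

```text
(array([0.16, 0.03, 2.71]), array([0.1, 0.1, 0.1]))
time_s: 8.38
ee_pos: [435.7, 96.5, 102.2]
tcp_rot: [0.217, 0.96, -0.038, 0.17]
force: [-0.4, 0.9, -0.3]
opening: 0.7
gripper_force: 0.0
(array([-0.06,  0.03, -0.19]), array([0.1, 0.1, 0.1]))
```

View pics/z5.png

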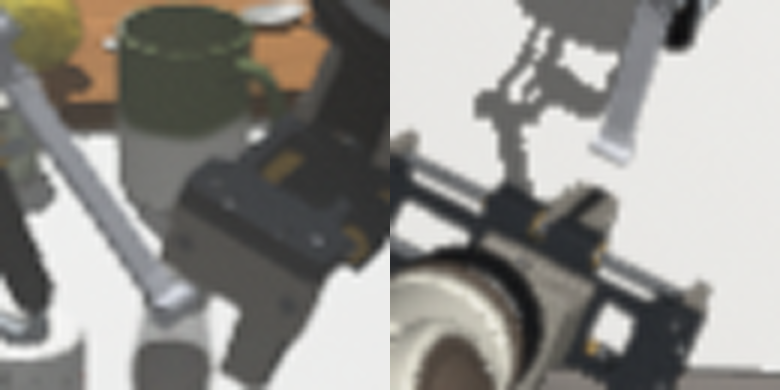

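The picture shows the narrow finger ending at about (240,378) in the side crop, with a wider shoulder above it at (190,275) and the roll at (172,300). The overlap is about 5 mm and the shoulder is clear of the strap. I'll tilt the tool with the lever as it turns, to keep the shoulder off.

```bash
cat >> h.py <<'E'
def plan(g=-4,L=48,ths=(0,.04,.08,.12,.16,.2,.24,.28,.32,.36)):
    o=r.get_obs();print('F',o['force'].round(1),'t',round(o['time_s'],2))
    for t in ths:
        a,b=rel(*pose(t,L,g,20+np.degrees(t)));print(t,a,b)
E
python3 -m jog '[[-0.5,0,0.1,0,0,0,1],[-1,0,0.1,0,0,0,1],[-1.5,0,0.1,0,0,0,1],[-1.8,0,0.1,0,0,0,1],[-2,0,0.1,0,0,0,1],[-2,0,0.1,0,0,0,1]]'
python3 -m jog '[[-0.1,0,0,0,0,0,1],[-0.2,0,0,0,0,0,1],[-0.2,0,0,0,0,0,1]]'
python3 -m jog '[[-0.1,0,0,0,0,0,1],[-0.2,0,0,0,0,0,1],[-0.2,0,0,0,0,0,1]]'
python3 -c 'from h import *;plan()'
```

```text
time_s: 9.22
ee_pos: [452.8, 88.2, 108.0]
tcp_rot: [0.217, 0.96, -0.038, 0.17]
force: [-0.0, 0.3, 0.3]
opening: 0.5
gripper_force: 0.0
time_s: 9.6
ee_pos: [454.5, 87.4, 108.7]
tcp_rot: [0.217, 0.961, -0.038, 0.17]
force: [0.4, 0.0, -0.7]
opening: 0.6
gripper_force: 0.0
time_s: 9.98
ee_pos: [455.3, 87.0, 108.6]
tcp_rot: [0.217, 0.961, -0.038, 0.169]
force: [-4.0, 2.8, -0.2]
opening: 0.4
gripper_force: 2.3
F [-4.   2.8 -0.2] t 9.97
0 [-0.19  0.05 -0.04] [ 0.  -0.1  0.1]
0.04 [-0.66  0.04  0.48] [ 0.  -2.4  0.1]
0.08 [-1.15  0.04  0.97] [ 0.  -4.7  0.1]
0.12 [-1.66  0.04  1.45] [ 0.  -6.9  0.1]
0.16 [-2.19  0.04  1.91] [ 0.  -9.2  0.1]
0.2 [-2.73  0.04  2.34] [  0.  -11.5   0.1]
0.24 [-3.29  0.04  2.75] [  0.  -13.8   0.1]
0.28 [-3.87  0.04  3.14] [  0.1 -16.1   0.1]
0.32 [-4.46  0.04  3.51] [  0.1 -18.4   0.1]
0.36 [-5.07  0.04  3.85] [  0.1 -20.7   0.1]
```

```bash
python3 -m jog '[[-0.25,0,0.25,0,-1.2,0,1],[-0.5,0,0.5,0,-2.4,0,1],[-0.75,0,0.73,0,-3.6,0,1],[-1.0,0,0.97,0,-4.7,0,1],[-1.25,0,1.2,0,-5.8,0,1],[-1.5,0,1.4,0,-6.9,0,1],[-1.5,0,1.4,0,-6.9,0,1]]'
python3 -c 'from h import *;plan()'
```

```text
time_s: 10.85
ee_pos: [471.5, 78.9, 99.6]
tcp_rot: [0.214, 0.949, -0.051, 0.226]
force: [-4.8, 3.6, -0.9]
opening: 0.3
gripper_force: 3.1
F [-4.8  3.6 -0.9] t 10.85
0 [ 1.02  0.08 -1.63] [0.  6.8 0.1]
0.04 [ 0.61  0.08 -1.07] [0.  4.5 0.1]
0.08 [ 0.19  0.08 -0.52] [0.  2.2 0.1]
0.12 [-0.26  0.08  0.02] [ 0.  -0.1  0.1]
0.16 [-0.73  0.07  0.53] [ 0.  -2.4  0.1]
0.2 [-1.22  0.07  1.03] [ 0.  -4.7  0.1]
0.24 [-1.73  0.07  1.51] [ 0.  -7.   0.1]
0.28 [-2.25  0.07  1.96] [ 0.  -9.3  0.1]
0.32 [-2.8   0.07  2.39] [  0.  -11.6   0.1]
0.36 [-3.36  0.07  2.81] [  0.  -13.9   0.1]
```

```bash
python3 -m jog '[[-0.12,0,0.13,0,-0.6,0,1],[-0.24,0,0.26,0,-1.2,0,1],[-0.36,0,0.38,0,-1.8,0,1],[-0.48,0,0.51,0,-2.3,0,1],[-0.48,0,0.51,0,-2.3,0,1]]'
python3 -m jog '[[-0.12,0,0.13,0,-0.6,0,1],[-0.24,0,0.26,0,-1.2,0,1],[-0.24,0,0.26,0,-1.2,0,1]]'
python3 -c 'from h import *;plan(ths=(.16,.2,.24,.28))'
```

```text
time_s: 11.48
ee_pos: [477.3, 76.0, 97.1]
tcp_rot: [0.213, 0.944, -0.056, 0.244]
force: [-6.0, 4.1, -2.6]
opening: 0.5
gripper_force: 3.3
time_s: 11.85
ee_pos: [480.3, 74.6, 95.9]
tcp_rot: [0.213, 0.942, -0.058, 0.254]
force: [-4.9, 4.5, -1.6]
opening: 0.8
gripper_force: 3.4
F [-4.9  4.5 -1.6] t 11.85
0.16 [-0.04  0.08 -0.24] [0.  1.1 0.1]
0.2 [-0.5   0.08  0.29] [ 0.  -1.2  0.1]
0.24 [-0.98  0.08  0.79] [ 0.  -3.5  0.1]
0.28 [-1.47  0.08  1.28] [ 0.  -5.8  0.1]
```

```bash
python3 -m jog '[[-0.12,0,0.13,0,-0.6,0,1],[-0.24,0,0.26,0,-1.2,0,1],[-0.24,0,0.26,0,-1.2,0,1]]'
python3 -m jog '[[-0.12,0,0.12,0,-0.6,0,1],[-0.24,0,0.25,0,-1.2,0,1],[-0.24,0,0.25,0,-1.2,0,1]]'
python3 -c 'from h import *;plan(ths=(.2,.24,.28,.32))'
```

```text
time_s: 12.22
ee_pos: [483.2, 73.1, 94.7]
tcp_rot: [0.212, 0.939, -0.06, 0.264]
force: [-6.0, 4.7, -1.6]
opening: 0.4
gripper_force: 3.5
time_s: 12.6
ee_pos: [486.2, 71.7, 93.8]
tcp_rot: [0.212, 0.936, -0.062, 0.274]
force: [-5.8, 4.5, -1.4]
opening: 0.2
gripper_force: 3.7
F [-5.8  4.5 -1.4] t 12.6
0.2 [-0.04  0.09 -0.23] [0.  1.2 0.1]
0.24 [-0.5   0.09  0.3 ] [ 0.  -1.1  0.1]
0.28 [-0.98  0.09  0.8 ] [ 0.  -3.4  0.1]
0.32 [-1.48  0.09  1.29] [ 0.  -5.7  0.1]
```

```bash
python3 -m jog '[[-0.12,0,0.12,0,-0.6,0,1],[-0.24,0,0.25,0,-1.2,0,1],[-0.24,0,0.25,0,-1.2,0,1]]'
python3 -m jog '[[-0.12,0,0.12,0,-0.6,0,1],[-0.24,0,0.25,0,-1.2,0,1],[-0.24,0,0.25,0,-1.2,0,1]]'
python3 -c 'from h import *;plan(ths=(.24,.28,.32,.36))'
```

```text
time_s: 12.98
ee_pos: [489.1, 70.2, 92.8]
tcp_rot: [0.211, 0.933, -0.065, 0.283]
force: [-6.3, 5.0, -2.1]
opening: 0.3
gripper_force: 3.8
time_s: 13.35
ee_pos: [492.1, 68.8, 91.9]
tcp_rot: [0.21, 0.93, -0.067, 0.293]
force: [-6.4, 4.7, -2.7]
opening: 0.6
gripper_force: 4.0
F [-6.4  4.7 -2.7] t 13.35
0.24 [-0.05  0.1  -0.21] [0.  1.2 0.1]
0.28 [-0.51  0.1   0.32] [ 0.  -1.   0.1]
0.32 [-0.99  0.1   0.82] [ 0.  -3.3  0.1]
0.36 [-1.49  0.1   1.31] [ 0.  -5.6  0.1]
```

```bash
python3 -m jog '[[-0.12,0,0.12,0,-0.6,0,1],[-0.24,0,0.25,0,-1.2,0,1],[-0.24,0,0.25,0,-1.2,0,1]]'
python3 -m jog '[[-0.12,0,0.12,0,-0.6,0,1],[-0.12,0,0.12,0,-0.6,0,1]]'
```

```text
time_s: 13.72
ee_pos: [495.0, 67.3, 91.1]
tcp_rot: [0.209, 0.927, -0.069, 0.303]
force: [-8.3, 4.6, -1.6]
opening: 0.6
gripper_force: 4.4
time_s: 13.98
ee_pos: [496.2, 66.6, 90.6]
tcp_rot: [0.209, 0.926, -0.07, 0.307]
force: [-9.6, 5.3, -1.0]
opening: 0.7
gripper_force: 4.9
```

```bash
python3 -m jog '[[-0.1,0,0.06,0,-0.3,0,1],[-0.1,0,0.06,0,-0.3,0,1]]'
python3 -m jog '[[-0.1,0,0.06,0,-0.3,0,1],[-0.1,0,0.06,0,-0.3,0,1]]'
```

```text
time_s: 14.22
ee_pos: [496.9, 66.3, 90.5]
tcp_rot: [0.209, 0.925, -0.071, 0.309]
force: [-12.9, 7.9, 0.2]
opening: 0.7
gripper_force: 5.6
time_s: 14.48
ee_pos: [497.6, 65.9, 90.2]
tcp_rot: [0.209, 0.924, -0.071, 0.312]
force: [-13.9, 8.7, 0.0]
opening: 0.6
gripper_force: 6.2
```

```bash
python3 -m jog '[[-0.1,0,0.05,0,0,0,1],[-0.15,0,0.05,0,0,0,1],[-0.15,0,0.05,0,0,0,1],[-0.15,0,0.05,0,0,0,1],[-0.15,0,0.05,0,0,0,1],[-0.15,0,0.05,0,0,0,1],[-0.15,0,0.05,0,0,0,1],[-0.15,0,0.05,0,0,0,1],[-0.15,0,0.05,0,0,0,1],[-0.15,0,0.05,0,0,0,1]]'
python3 - <<'E'
from h import *
plan(ths=(0.24,.28,.32))
im={}
for n,(u,v) in (('side',(225,175)),('top',(145,195))):
    f=r.grab_frame(n)
    im[n]=cv2.resize(f['color'][v:v+80,u:u+80,::-1],None,fx=5,fy=5,interpolation=cv2.INTER_CUBIC)
cv2.imwrite('pics/z6.png',np.hstack([im['side'],im['top']])[:, :800])
E
```

```text
time_s: 15.72
ee_pos: [498.1, 65.6, 89.9]
tcp_rot: [0.209, 0.924, -0.071, 0.311]
force: [-15.8, 11.1, 1.3]
opening: 0.3
gripper_force: 7.6
F [-15.8  11.1   1.3] t 15.72
0.24 [ 0.36  0.13 -0.78] [-0.   3.4  0.1]
0.28 [-0.08  0.13 -0.24] [-0.   1.1  0.1]
0.32 [-0.53  0.13  0.29] [-0.  -1.2  0.1]
```

View pics/z6.png

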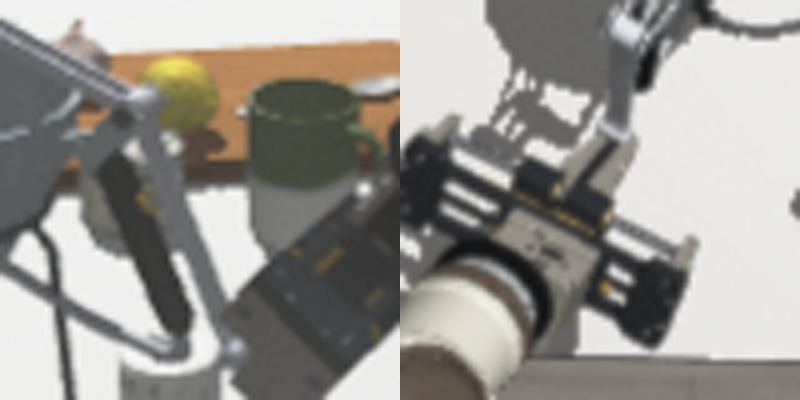

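The picture shows the lever pressed in. The roll at (235,345) lies against the finger, and there is a clear gap to the black bar sleeve, whose end is at (185,335). The force rises steeply, so the lever is on the stop. I'll hold.

```bash
python3 -m jog '[[0,0,0,0,0,0,1],[0,0,0,0,0,0,1],[0,0,0,0,0,0,1],[0,0,0,0,0,0,1],[0,0,0,0,0,0,1],[0,0,0,0,0,0,1],[0,0,0,0,0,0,1],[0,0,0,0,0,0,1],[0,0,0,0,0,0,1],[0,0,0,0,0,0,1]]'
python3 -m jog '[[0,0,0,0,0,0,1],[0,0,0,0,0,0,1],[0,0,0,0,0,0,1],[0,0,0,0,0,0,1],[0,0,0,0,0,0,1],[0,0,0,0,0,0,1],[0,0,0,0,0,0,1],[0,0,0,0,0,0,1]]'
python3 -c 'from h import *;plan(g=-4,ths=(.28,.26,.24,.22,.2,.18,.16,.14,.12))'
```

```text
time_s: 17.08
ee_pos: [498.1, 65.5, 89.9]
tcp_rot: [0.209, 0.925, -0.071, 0.311]
force: [-16.1, 11.0, 0.4]
opening: 0.4
gripper_force: 7.6
time_s: 18.08
ee_pos: [498.1, 65.6, 89.9]
tcp_rot: [0.209, 0.924, -0.071, 0.311]
force: [-17.0, 10.1, 0.4]
opening: 0.5
gripper_force: 7.6
F [-17.   10.1   0.4] t 18.07
0.28 [-0.07  0.13 -0.24] [-0.   1.1  0.1]
0.26 [ 0.15  0.13 -0.51] [-0.   2.3  0.1]
0.24 [ 0.36  0.13 -0.78] [-0.   3.4  0.1]
0.22 [ 0.57  0.13 -1.06] [-0.   4.6  0.1]
0.2 [ 0.78  0.13 -1.34] [-0.   5.7  0.1]
0.18 [ 0.97  0.13 -1.63] [-0.   6.9  0.1]
0.16 [ 1.17  0.13 -1.92] [-0.   8.   0.1]
0.14 [ 1.35  0.13 -2.21] [-0.   9.2  0.1]
0.12 [ 1.53  0.13 -2.51] [-0.  10.3  0.1]
```

```bash
python3 -m jog '[[0.1,0,-0.05,0,0,0,1],[0.2,0,-0.12,0,0.6,0,1],[0.3,0,-0.3,0,1.4,0,1],[0.4,0,-0.45,0,2.1,0,1],[0.5,0,-0.6,0,2.8,0,1],[0.6,0,-0.77,0,3.5,0,1],[0.7,0,-0.92,0,4.1,0,1],[0.8,0,-1.07,0,4.8,0,1],[0.9,0,-1.2,0,5.4,0,1],[1,0,-1.35,0,6,0,1]]'
python3 -c 'from h import *;plan(g=-4,ths=(.2,.18,.16,.14,.12,.1,.08,.06,.04,.02,0))'
```

```text
time_s: 19.32
ee_pos: [483.4, 72.5, 94.2]
tcp_rot: [0.213, 0.94, -0.06, 0.261]
force: [-8.0, 8.5, -7.5]
opening: 0.4
gripper_force: 6.3
F [-8.   8.5 -7.5] t 19.32
0.2 [-0.27  0.13 -0.04] [-0.  -0.4  0.1]
0.18 [-0.04  0.13 -0.31] [-0.   0.8  0.1]
0.16 [ 0.18  0.13 -0.58] [-0.   1.9  0.1]
0.14 [ 0.4   0.13 -0.85] [-0.   3.1  0.1]
0.12 [ 0.61  0.13 -1.12] [-0.   4.2  0.1]
0.1 [ 0.82  0.13 -1.41] [-0.   5.4  0.1]
0.08 [ 1.02  0.13 -1.69] [-0.   6.5  0.1]
0.06 [ 1.21  0.13 -1.98] [-0.1  7.7  0.1]
0.04 [ 1.4   0.13 -2.27] [-0.1  8.8  0.1]
0.02 [ 1.58  0.13 -2.57] [-0.1  9.9  0.1]
0 [ 1.76  0.13 -2.87] [-0.1 11.1  0.1]
```

```bash
python3 -m jog '[[0.15,0,-0.08,0,0.6,0,1],[0.27,0,-0.2,0,1.2,0,1],[0.38,0,-0.35,0,1.8,0,1],[0.48,0,-0.5,0,2.4,0,1],[0.58,0,-0.64,0,3,0,1],[0.68,0,-0.78,0,3.6,0,1],[0.78,0,-0.92,0,4.2,0,1],[0.88,0,-1.06,0,4.8,0,1]]'
python3 -c 'from h import *;plan(g=-4,ths=(.12,.1,.08,.06,.04,.02,0))'
```

```text
time_s: 20.32
ee_pos: [471.7, 78.3, 98.9]
tcp_rot: [0.215, 0.95, -0.051, 0.222]
force: [-7.5, 8.9, -6.8]
opening: 0.4
gripper_force: 5.9
F [-7.5  8.9 -6.8] t 20.32
0.12 [-0.26  0.12 -0.06] [-0.  -0.6  0.1]
0.1 [-0.03  0.12 -0.33] [-0.   0.6  0.1]
0.08 [ 0.2   0.12 -0.59] [-0.   1.7  0.1]
0.06 [ 0.41  0.12 -0.86] [-0.   2.8  0.1]
0.04 [ 0.63  0.12 -1.14] [-0.   4.   0.1]
0.02 [ 0.83  0.12 -1.42] [-0.   5.1  0.1]
0 [ 1.04  0.12 -1.7 ] [-0.1  6.3  0.1]
```

```bash
python3 -m jog '[[0.12,0,-0.06,0,0.5,0,1],[0.23,0,-0.17,0,1,0,1],[0.34,0,-0.29,0,1.6,0,1],[0.45,0,-0.42,0,2.2,0,1],[0.55,0,-0.55,0,2.8,0,1],[0.65,0,-0.68,0,3.4,0,1]]'
python3 -c 'from h import *;plan(g=-4,ths=(.06,.04,.02,0))'
```

```text
time_s: 21.08
ee_pos: [463.9, 82.1, 102.6]
tcp_rot: [0.216, 0.956, -0.044, 0.194]
force: [-7.6, 7.3, -4.4]
opening: 0.5
gripper_force: 5.5
F [-7.6  7.3 -4.4] t 21.07
0.06 [-0.19  0.11 -0.17] [-0.  -0.5  0.1]
0.04 [ 0.04  0.11 -0.43] [-0.   0.6  0.1]
0.02 [ 0.26  0.11 -0.7 ] [-0.   1.8  0.1]
0 [ 0.48  0.11 -0.97] [-0.   2.9  0.1]
```

```bash
python3 -m jog '[[0.1,0,-0.08,0,0.5,0,1],[0.2,0,-0.18,0,1,0,1],[0.3,0,-0.28,0,1.5,0,1],[0.4,0,-0.38,0,2,0,1],[0.5,0,-0.46,0,2.4,0,1],[0.58,0,-0.52,0,2.4,0,1]]'
python3 -m jog '[[0.08,0,-0.02,0,0,0,1],[0.16,0,-0.04,0,0,0,1],[0.24,0,-0.06,0,0,0,1],[0.32,0,-0.08,0,0,0,1],[0.4,0,-0.1,0,0,0,1]]'
python3 -c 'from h import *;plan(g=-4,ths=(.04,0))'
```

```text
time_s: 21.82
ee_pos: [458.1, 85.0, 105.9]
tcp_rot: [0.217, 0.96, -0.04, 0.174]
force: [-5.9, 5.5, -3.6]
opening: 0.8
gripper_force: 4.3
time_s: 22.45
ee_pos: [456.6, 86.0, 107.5]
tcp_rot: [0.217, 0.959, -0.04, 0.177]
force: [-4.7, 2.2, 0.6]
opening: 0.5
gripper_force: 2.2
F [-4.7  2.2  0.6] t 22.45
0.04 [-0.54  0.07  0.33] [ 0.  -1.4  0.1]
0 [-0.09  0.07 -0.2 ] [0.  0.9 0.1]
```

```bash
python3 -m jog '[[0.08,0,0,0,0,0,1],[0.16,0,0,0,0,0,1],[0.24,0,0,0,0,0,1],[0.32,0,0,0,0,0,1],[0.4,0,0,0,0,0,1],[0.4,0,0,0,0,0,1]]'
python3 -m jog '[[0.08,0,0,0,0,0,1],[0.16,0,0,0,0,0,1],[0.24,0,0,0,0,0,1],[0.32,0,0,0,0,0,1],[0.4,0,0,0,0,0,1]]'
python3 -c 'from h import *;plan(g=-4,ths=(.04,0))'
```

```text
time_s: 23.2
ee_pos: [454.7, 87.6, 107.3]
tcp_rot: [0.217, 0.959, -0.04, 0.179]
force: [1.0, -0.2, -0.1]
opening: 0.4
gripper_force: 0.0
time_s: 23.82
ee_pos: [450.9, 89.2, 105.5]
tcp_rot: [0.217, 0.959, -0.04, 0.178]
force: [0.9, 0.2, -0.2]
opening: 0.6
gripper_force: 0.0
F [ 0.9  0.2 -0.2] t 23.82
0.04 [-1.22  0.03  0.37] [ 0.1 -1.2  0.1]
0 [-0.77  0.04 -0.15] [0.1 1.1 0.1]
```

Contact is released. I'll move clear, outward first and then up and back.

```bash
python3 -m jog '[[1,0,0,0,0,0,1],[2,0,0,0,0,0,1],[3.5,0,0,0,0,0,1],[5,0,-1,0,0,0,1],[6.5,0,-4,0,0,0,1],[6.5,0,-8,0,0,0,1],[6.5,0,-8,0,0,0,1],[6.5,0,-8,0,0,0,1],[6.5,0,-8,0,0,0,1]]'
python3 - <<'E'
from h import *
o=r.get_obs();print(o['time_s'],o['force'],o['dq'].round(3))
S=r.grab_frame('side')['color'][170:290,170:310,::-1];T=r.grab_frame('top')['color'][150:270,150:270,::-1]
cv2.imwrite('pics/z7.png',np.hstack([cv2.resize(x,None,fx=3,fy=3,interpolation=2) for x in(S,T)]))
E
```

```text
time_s: 24.95
ee_pos: [369.3, 127.2, 155.1]
tcp_rot: [0.217, 0.959, -0.041, 0.177]
force: [0.3, -0.4, 0.3]
opening: 0.7
gripper_force: 0.0
24.95 [ 0.34766021 -0.35693697  0.33048826] [-0.003  0.005 -0.006 -0.     0.001  0.001]
```

View pics/z7.png

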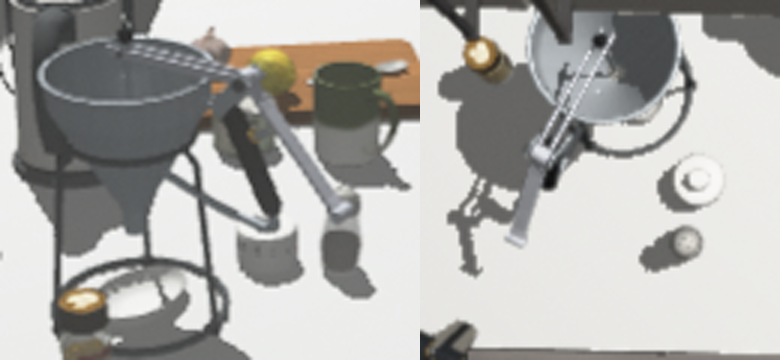

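The lever is back at its rest pixels, (345,207) side and (514,240) top. Everything else is unchanged, and the arm is clear.

```bash
python3 -c 'from cell import r;print(r.hand_in())'
```

```text
the job is handed in; nothing more can be done
None
```

I handed the job in at about 25 s: I pressed the lever onto its stop screw at roughly 0.28 rad (about 19 N), held it for over 2 s, then eased it back to rest and moved the arm clear; in the final pictures the bar looked untouched and nothing around the funnel had moved.

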